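# Invert a lacquered cup on its drying post

## Task

Get the red lacquered cup ready to dry: lower the loose metal drip plate over the copper post until it lies flat on the blue wooden block, its long sides parallel to the block's long sides, and let go of it. Then take the cup from its wire cradle and lower it upside down over the post until its mouth rests on the plate, and let go. Lower both by hand all the way rather than dropping them, and leave the vase, glue bottle, jar and clock undisturbed.

Things in the scene. Friction and masses are not known exactly. Their poses are not given: they have to be found in the camera images.
- cup: Red lacquered straight tube cup, closed at one end: outer diameter 44 mm, bore 33 mm, length 90 mm, closed end 8 mm thick, about 110 g. Origin at the centre of the closed end's outer face, z along its axis towards the mouth. Starts lying in the cradle, closed end towards the robot side and higher, mouth pointing away and 20 degrees below level.
- cup_mouth (a point): Centre of the cup's open mouth, 90 mm from the cup's origin along its z.
- cradle: Fixed cradle: light wooden base 120 x 56 x 12 mm; two dark steel rods, 6 mm thick, 28 mm apart, slope down 20 degrees towards its +x, from 62 to 28 mm high, on wooden posts 34 mm wide; a low stop 32 mm wide at the lower end meets the cup's mouth. Above the base it is narrower than the cup, so fingers fit on both sides. Origin at the centre of its underside, z up.
- plate: Loose aluminium drip plate 84 (x) x 56 (y) x 12 (z) mm with a 26 mm through hole in its centre, about 120 g, lying flat on the bench. Origin at the centre of its underside, z up.
- block: Fixed blue-painted wooden block 80 (x) x 50 (y) x 25 (z) mm with an upright copper post in its centre, 20 mm in diameter and 80 mm tall (its top 10 mm tapers to 10 mm across). Origin at the centre of its underside, z up.
- post_tip (a point): Top of the copper post on its axis, 105 mm above the bench.
- vase: Bystander: turned light wooden vase, widest 52 mm, 115 mm tall, standing. Origin at the centre of its underside.
- glue: Bystander: white glue bottle with a red cap, 48 mm across, 130 mm tall, standing. Origin at the centre of its underside.
- jar: Bystander: amber glass jar with a dark lid, 50 mm across, 70 mm tall, standing beyond the block. Origin at the centre of its underside.
- clock: Bystander: small clock, a wooden ring with black rods on a dark block 70 x 110 mm, 158 mm tall, standing at the far side. Origin at the centre of its underside.
There are look-alikes about, which are no part of the job. What is meant by the block is not turquoise, and is the larger of those in its own colour.

How it is judged:
On the way, in this order (a step that is already met when the one before it is completed fails the run):
1. the plate, still held by the fingers, is round the post within 12 mm of the block (contact force between plate and the fingers above 0.5 N and horizontal distance between plate and post_tip below 0.008 m and z of plate in the frame of block between 0.02 and 0.037 m), for 0.04 s.
2. the plate lies flat on the block, its sides parallel to the block's, released (horizontal distance between plate and post_tip below 0.005 m and z of plate in the frame of block between 0.021 and 0.028 m and angle between the x axis of plate and the x axis of block, either way round below 0.1 rad and angle between plate's own z axis and vertical below 0.06 rad and contact force between plate and the fingers below 0.1 N), for 0.2 s.
3. the cup, still held by the fingers, is upside down over the post with its mouth within 12 mm of the plate (horizontal distance between cup_mouth and post_tip below 0.01 m and horizontal distance between cup and post_tip below 0.012 m and z of cup in the frame of block above 0.115 m and contact force between cup and the fingers above 0.5 N and z of cup_mouth in the frame of block between 0.03 and 0.049 m), for 0.04 s.
At the end, for the whole second after the job is handed in: Plate flat on the block (within 4 mm), centred on the post within 5 mm, sides parallel to the block's within 0.10 rad; cup upside down over the post, mouth within 5 mm of the plate, axis within 10 mm of the post and upright within 6 mm over its length; both released and at rest (horizontal distance between plate and post_tip below 0.005 m and z of plate in the frame of block between 0.021 and 0.028 m and angle between the x axis of plate and the x axis of block, either way round below 0.1 rad and angle between plate's own z axis and vertical below 0.06 rad and horizontal distance between cup_mouth and post_tip below 0.01 m and horizontal distance between cup and post_tip below 0.012 m and z of cup in the frame of block above 0.115 m and z of cup_mouth in the frame of block between 0.032 and 0.041 m and horizontal distance between cup and cup_mouth below 0.006 m and linear speed of each of cup, plate below 0.02 m/s and contact force between cup and the fingers below 0.1 N); the robot touches nothing.
It fails at once if the wooden vase is moved by more than 20 mm or tipped (distance of vase from where it was at the start of the episode above 0.02 m or angle between vase's own z axis and vertical above 0.3 rad).
It fails at once if the glue bottle is moved by more than 20 mm or tipped (distance of glue from where it was at the start of the episode above 0.02 m or angle between glue's own z axis and vertical above 0.3 rad).
It fails at once if the amber jar is moved by more than 20 mm or tipped (distance of jar from where it was at the start of the episode above 0.02 m or angle between jar's own z axis and vertical above 0.3 rad).
It fails at once if the ring clock is moved by more than 20 mm or tipped (distance of clock from where it was at the start of the episode above 0.02 m or angle between clock's own z axis and vertical above 0.3 rad).
It also fails if it takes over 56 s, if anything falls off the work surface, if the arm or the gripper's body presses on something with over 40 N, if the wrist force passes 120 N, or if a joint passes its speed limit or range.

## Robot

A 7-joint arm with a two-finger parallel gripper is mounted at the origin on the work surface. World frame = base frame: x ahead of the robot, y to its left, z up, the work surface at z = 0. Lengths are in m, angles in rad, forces in N, time in s.
With the tool pointing down it reaches from about 0.4 to 0.875 m from the base axis. Payload 19.3 kg.
Tool frame: the origin (TCP) lies on the centre line of the jaws, within the pads' length; the fingertips stand 14 mm ahead of it and the grasp point (between the pads) lies 5 mm behind it; z points along the fingers, y is the line along which they close (so a half turn about z gives the same grasp; the last joint's range is limited). The gripper opens to 85 mm and grips with 20 to 120 N. Pads are 22 mm wide; open, the fingers measure 114 mm over their backs; the gripper's body (76 mm by 85 mm) begins 54 mm behind the grasp point. The pads swing forward as they close: fully open they stand 13 mm farther back than shut.
Start: joints at [1.045, 0.521, -0.036, 1.599, 0.021, 1.021, -0.113], TCP at [0.275, -0.561, 0.206] pointing down, gripper open.
Joint ranges: [-2.91, 2.91], [-0.3, 2.13], [-1.5, 1.42], [0.17, 2.43], [-1.26, 4.41], [0.16, 1.93], [-2.52, 2.52]. Speed limits (rad/s): [1.89, 1.89, 2.39, 2.39, 3.01, 3.01, 3.01].

## Interface

Orientations are given as [roll, pitch, yaw] about the fixed x, y, z axes, in that order (R = Rz(yaw) Ry(pitch) Rx(roll)).
In Python, from workcell import bot, grab_frame, regions_of gives the robot as it stands. The module is installed in compiled form; this text tells all that it offers.
- The arm moves only by the tool play_rows, never from a script. Its argument "plan" is a list of rows, each a list of 3 entries, a list of its own where there are three numbers: the shift along the tool's x, y, z in units of 2.5 cm (1.0 is 2.5 cm), then the turn, a rotation vector about the tool's x, y, z in units of 0.15 rad (1.0 is 0.15 rad), then the closure, from -1 (fully open) to 1 (shut). In form: [[[tx, ty, tz], [rx, ry, rz], jaw], ...]. A call has 1 to 20 rows; each row shifts and turns the commanded pose from where the row before left it, along the tool's axes as they then stand; what a row does not reach is not made up. A row lasts 1/8 s, in which the tool goes at most 62.5 mm and 10.7 degrees, less where a joint would pass 70% of its speed; a pose out of reach is approached as far as the arm can. A call with a number of a shift or a turn outside -1 to 1 is refused whole. A call with a gripper value outside its range is refused whole. The fingers move at their own pace and stop on an object; "newtons" is the grip in N (left out, the last holds). Time passes only in rows, so rows that do not move let the fingers close. It gives the time, the measured TCP pose, the force, the opening and the grip force at its end, in the units of the state.
- bot.observe(): the state, without advancing time (a new reading comes with each control period).
- grab_frame(name): name is "scene" or "side" or "wrist"; returns a dict with "pixels" (400x640x3 uint8, red, green, blue), "depth" (400x640 float32, m along the optical axis (not along the pixel's ray), 0 where there is no reading), "camera_matrix" (3x3 intrinsics, pixels), "R" (3x3) and "t" (3): a world point X has camera coordinates R X + t. Camera axes: x right, y down, z forward; pixel columns grow to the right and rows downward; lengths in m; the calibration is good to about 2 mm. The wrist camera is an equidistant fisheye: a pixel r from the principal point sees the ray r / f radians off the axis. A picture is of the moment at which its call begins.
- bot.job_done(): hands the job in; it is judged then, once.
Trained networks look in the newest picture that a camera, given by its name, has taken for a name from the list of things; names that differ only in an ending like _2 or _b are one class to them, and where a whole thing is asked for, a point or a joint stands for the part that bears it (a point fixed in the world has none). Each returns a list of dicts, best first, with "p" (0 to 1); they miss things now and then, are a little off and sometimes report something else, mostly with a low value. They report only what shows in the picture. A call takes as long as a camera call. They do not tell look-alikes from the thing itself.
- regions_of(thing, camera): "mask" (400x640 bool, what is visible of it) and "box" ([left, top, right, bottom] in pixels, round what is visible of it).
The state is a dict: "clock": time; "qpos": joint angles; "qd": joint speeds; "joint_efforts": joint torques, N m; "position": TCP position; "tool_rot": TCP orientation; "force": force on the tool from outside, world axes, zero at the start; "moment": the same for the moment, N m; "grip_width": finger opening in m; "finger_force": force on a finger pad.
Only numpy, scipy, OpenCV 4.12 (cv2) and the standard library are available. Lean on these libraries where they do the work, as an engineer would, in place of code of your own. Each camera call takes 0.05 s, during which the arm holds its last target. There are 200 camera calls.

## Working session

There is one attempt and no reset: what is moved stays moved. The work goes in short steps, Python scripts to look and compute and a tool call to move; the robot and the scene stay as the last step left them, time stands still between calls to the robot, and variables do not carry over. Pictures are saved under pics/ and viewed, at most 10 in all, crops included, and the job is handed in when it is done.

Besides the shell and the picture viewer there is one more tool, called after ">>>" as a command line: name --argument value ..., lists and objects as JSON in quotes. play_rows: Moves the arm, as the interface text tells. Its arguments: {"type":"object","properties":{"plan":{"type":"array"},"newtons":{"type":"number"}},"required":["plan"]}

```bash
mkdir -p pics
cat > h.py <<'E'
import numpy as np, cv2
from workcell import bot, grab_frame, regions_of
def save(f,name): cv2.imwrite('pics/'+name,f["pixels"][:,:,::-1])
def pts(f,m):
    v,u=np.nonzero(m&(f["depth"]>0)); z=f["depth"][v,u]; K=f["camera_matrix"]
    c=np.stack([(u-K[0,2])/K[0,0]*z,(v-K[1,2])/K[1,1]*z,z],1)
    return (c-f["t"])@f["R"], np.stack([u,v],1)
def rows(dp_world, R):  # world shift -> tool units
    return R.T@np.asarray(dp_world)/0.025
E
python3 - <<'E'
from h import *
s=bot.observe(); print(s)
for c in("scene","side"):
    f=grab_frame(c); save(f,c+"0.png"); print(c,f["camera_matrix"][0,0],-f["R"].T@f["t"])
    np.savez(c+"0.npz",**f)
    for t in["cup","cradle","plate","block","vase","glue","jar","clock"]:
        for r in regions_of(t,c):
            P,_=pts(f,r["mask"]); 
            if len(P): print(c,t,round(r["p"],2),np.array(r["box"]).astype(int),np.median(P,0).round(3),P.min(0).round(3),P.max(0).round(3))
E
```

```text
{'clock': 0.0, 'qpos': array([ 1.04480016,  0.52204618, -0.03631125,  1.59997502,  0.02125423,
        1.02109346, -0.11279581]), 'qd': array([ 2.72449266e-04,  1.35102218e-04, -5.21692423e-05,  1.14684813e-04,
        9.94214000e-04, -6.78191736e-04,  6.55938053e-04]), 'joint_efforts': array([-4.39119503e-04, -9.27085018e+01,  1.97957464e+00, -3.69938207e+01,
        1.78161910e-02,  7.90146994e-03, -1.25572406e-06]), 'position': array([ 0.2748996 , -0.56090792,  0.20531771]), 'tool_rot': array([-3.14046422e+00,  1.34120774e-04,  4.55804216e-01]), 'force': array([0.56126405, 0.46608123, 0.20922349]), 'moment': array([ 0.02601446, -0.01265628,  0.00428485]), 'finger_force': 0.0, 'grip_width': 0.08565939255532636}
scene 464.0125432162951 [ 1.22854809 -0.27118843  0.80517289]
scene cup 0.61 [134 217 178 265] [ 0.572 -0.32   0.078] [ 0.45  -0.355 -0.001] [ 0.612 -0.291  0.102]
scene cradle 0.94 [139 240 185 282] [ 0.598 -0.324  0.013] [ 0.5   -0.361 -0.001] [ 0.619 -0.282  0.06 ]
scene plate 0.6 [289 188 323 219] [0.534 0.024 0.013] [ 0.477 -0.021 -0.001] [0.579 0.07  0.017]
scene block
[... 1509 characters left out ...]
0.15  -0.   ] [0.581 0.437 0.116]
side block 0.75 [290 137 321 171] [0.565 0.411 0.027] [0.514 0.269 0.001] [0.604 0.519 0.103]
side block 0.51 [256 180 275 207] [0.429 0.21  0.019] [0.402 0.194 0.003] [0.456 0.232 0.071]
side vase 0.81 [283 171 302 220] [0.517 0.136 0.057] [0.492 0.124 0.   ] [0.542 0.348 0.118]
side glue 0.74 [288 245 316 308] [ 0.531 -0.172  0.07 ] [ 0.504 -0.184 -0.   ] [ 0.56  -0.037  0.133]
side jar 0.71 [329 157 345 183] [0.647 0.304 0.045] [0.624 0.291 0.001] [0.692 0.485 0.074]
side jar 0.61 [285 158 316 194] [0.545 0.267 0.028] [0.491 0.153 0.   ] [0.581 0.489 0.116]
side clock 0.65 [360 210 414 290] [ 0.712 -0.104  0.052] [ 0.674 -0.143 -0.001] [0.771 0.122 0.159]
```

Run:
```python
from h import *
a=cv2.imread('pics/scene0.png'); cv2.imwrite('pics/c1.png',cv2.resize(a[110:230,270:490],(792,432),interpolation=cv2.INTER_CUBIC))
f=dict(np.load("scene0.npz"))
g=dict(np.load("side0.npz"))
# top faces in both cameras: fit min-area rect
for nm,F in(("scene",f),("side",g)):
    P,uv=pts(F,np.ones((400,640),bool))
    col=F["pixels"][uv[:,1],uv[:,0]].astype(int)
    for lab,c,r,zr in(("plate",(.53,.026),.065,(.008,.017)),("blkA",(.546,.267),.06,(.021,.029)),("blkB",(.567,.41),.06,(.021,.029)),("blkC",(.443,.216),.045,(.014,.023))):
        m=(np.hypot(P[:,0]-c[0],P[:,1]-c[1])<r)&(P[:,2]>zr[0])&(P[:,2]<zr[1])
        q=P[m]; print(nm,lab,m.sum(),np.median(col[m],0),cv2.minAreaRect((q[:,:2]*1000).astype(np.float32)),np.median(q[:,2]).round(4))
    for lab,c in(("A",(.546,.267)),("B",(.567,.41))):
        m=(np.hypot(P[:,0]-c[0],P[:,1]-c[1])<.05)&(P[:,2]>.05)&(P[:,2]<.12); q=P[m]
        print(nm,"post",lab,m.sum(),np.median(q,0).round(4),q.min(0).round(3),q.max(0).round(3))
```

```text
scene plate 595 [232. 232. 232.] ((528.7084350585938, 26.448862075805664), (56.72715759277344, 87.24117279052734), 53.68256378173828) 0.013
scene blkA 393 [ 53. 102. 156.] ((539.5885009765625, 272.32318115234375), (80.6652603149414, 52.97715759277344), 21.613704681396484) 0.0259
scene blkB 371 [ 27. 102.  98.] ((561.2551879882812, 416.79852294921875), (80.31736755371094, 54.11253356933594), 28.16507339477539) 0.0262
scene blkC 64 [ 56.5  90.5 140.5] ((433.9442138671875, 226.93516540527344), (27.83230209350586, 57.442626953125), 70.30516052246094) 0.0181
scene post A 170 [0.5446 0.2684 0.0802] [0.53  0.262 0.05 ] [0.55  0.281 0.108]
scene post B 166 [0.5661 0.4119 0.0816] [0.553 0.405 0.05 ] [0.572 0.424 0.108]
side plate 489 [137. 142. 142.] ((528.16796875, 28.886505126953125), (58.3412971496582, 86.26646423339844), 54.87073516845703) 0.0136
side blkA 129 [38. 59. 76.] ((538.728759765625, 271.8277282714844), (78.60762786865234, 50.22818374633789), 21.882822036743164) 0.0269
side blkB 113 [25. 66. 65.] ((559.5867309570312, 418.58758544921875), (80.65402221679688, 51.47105407714844), 32.936241149902344) 0.0268
side blkC 129 [ 42.  72. 111.] ((428.7728271484375, 216.0103759765625), (52.76543045043945, 35.8740234375), 9.666889190673828) 0.0186
side post A 122 [0.5388 0.2681 0.0809] [0.529 0.263 0.05 ] [0.548 0.278 0.109]
side post B 102 [0.5594 0.4129 0.081 ] [0.55  0.405 0.05 ] [0.569 0.42  0.108]
```

View pics/scene0.png

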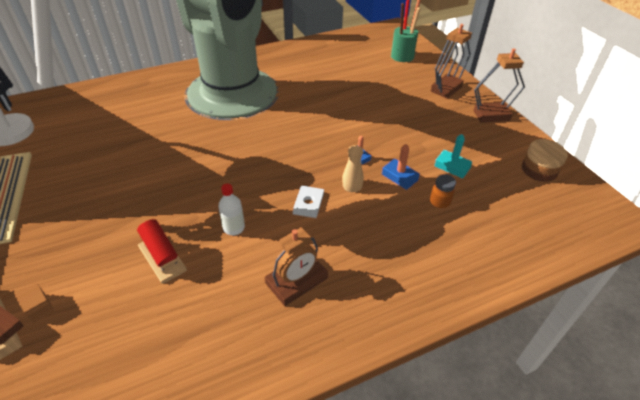

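View pics/c1.png

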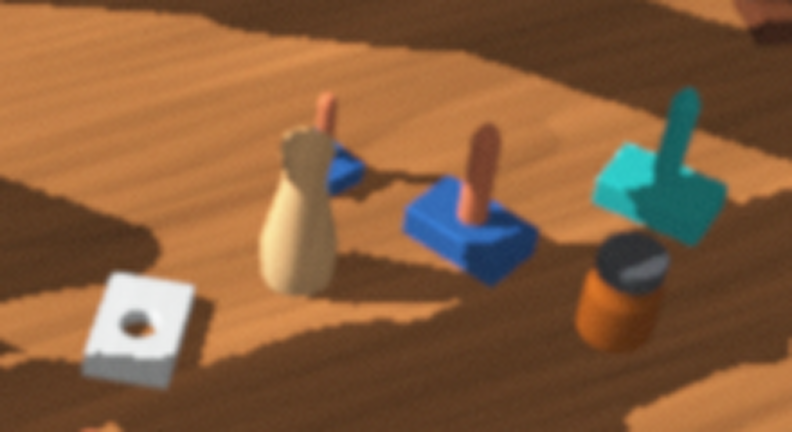

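Candidates for the block are the blue one at (400,170), the small blue one behind the vase at (362,155), and the turquoise one at (453,160). The block meant is (400,170): it isn't turquoise, and it's the larger of the two blue ones (80x52 mm measured). The enlarged crop confirms this. The plate is at (308,202), the cup in its cradle at (158,242).

I'll move above the plate, then yaw.

>>> play_rows --plan '[[[0.9,-0.84,0],[0,0,0],-1],[[0.9,-0.84,0],[0,0,0],-1],[[0.9,-0.84,0],[0,0,0],-1],[[0.9,-0.84,0],[0,0,0],-1],[[0.9,-0.84,0],[0,0,0],-1],[[0.9,-0.84,0],[0,0,0],-1],[[0.9,-0.84,0],[0,0,0],-1],[[0.9,-0.84,0],[0,0,0],-1],[[0.9,-0.84,0],[0,0,0],-1],[[0.9,-0.84,0],[0,0,0],-1],[[0.9,-0.84,0],[0,0,0],-1],[[0.9,-0.84,0],[0,0,0],-1],[[0.9,-0.84,0],[0,0,0],-1],[[0.9,-0.84,0],[0,0,0],-1],[[0.9,-0.84,0],[0,0,0],-1],[[0.9,-0.84,0],[0,0,0],-1],[[0.9,-0.84,0],[0,0,0],-1],[[0.9,-0.84,0],[0,0,0],-1],[[0.9,-0.84,0],[0,0,0],-1],[[0.9,-0.84,0],[0,0,0],-1]]'

```text
clock: 3.4
position: [0.4947, 0.0149, 0.206]
tool_rot: [3.141, -0.0, 0.456]
force: [1.0, -0.6, -0.0]
grip_width: 0.0851
finger_force: 0.0
```

>>> play_rows --plan '[[[0,0,0],[0,0,-1],-1],[[0,0,0],[0,0,-1],-1],[[0,0,0],[0,0,-1],-1],[[0,0,0],[0,0,-1],-1],[[0,0,0],[0,0,-1],-1],[[0,0,0],[0,0,-1],-1],[[0,0,0],[0,0,-1],-1],[[0,0,0],[0,0,-1],-1],[[0,0,0],[0,0,-1],-1],[[0,0,0],[0,0,-1],-1],[[0,0,0],[0,0,-1],-1],[[0,0,0],[0,0,-1],-1],[[0,0,0],[0,0,-1],-1],[[0,0,0],[0,0,-0.7],-1],[[0,0,0],[0,0,0],-1]]'

```text
clock: 5.28
position: [0.4943, 0.0138, 0.2059]
tool_rot: [3.141, -0.0, 2.51]
force: [0.7, -0.4, 0.2]
grip_width: 0.0855
finger_force: 0.0
```

```bash
cat >> h.py <<'E'
def wpts(f,m):
    v,u=np.nonzero(m&(f["depth"]>0)); z=f["depth"][v,u]; K=f["camera_matrix"]
    a=(u-K[0,2])/K[0,0]; b=(v-K[1,2])/K[1,1]; th=np.hypot(a,b); s=np.tan(th)/np.maximum(th,1e-9)
    c=np.stack([a*s*z,b*s*z,z],1)[th<1.3]
    return (c-f["t"])@f["R"], np.stack([u,v],1)[th<1.3]
E
python3 - <<'E'
from h import *
s=bot.observe(); print(s["qpos"].round(2))
f=grab_frame("wrist"); save(f,"w1.png"); print(-f["R"].T@f["t"])
P,uv=wpts(f,np.ones((400,640),bool))
for lab,c,r,zr in(("plate",(.53,.026),.06,(.009,.018)),("blkA",(.54,.272),.06,(.021,.03))):
    m=(np.hypot(P[:,0]-c[0],P[:,1]-c[1])<r)&(P[:,2]>zr[0])&(P[:,2]<zr[1]); q=P[m]
    print(lab,m.sum(),cv2.minAreaRect((q[:,:2]*1000).astype(np.float32)) if m.sum() else 0,np.median(q[:,2]))
E
```

```text
[ 0.42  0.39 -0.72  1.91  0.31  0.96  0.49]
[0.43798342 0.05461313 0.37400745]
plate 2769 ((528.2008666992188, 27.296218872070312), (57.44495391845703, 83.08525848388672), 53.912235260009766) 0.012094569917602969
blkA 1580 ((538.4071044921875, 273.486083984375), (81.57791900634766, 51.33668518066406), 21.711406707763672) 0.02468120617147627
```

View pics/w1.png

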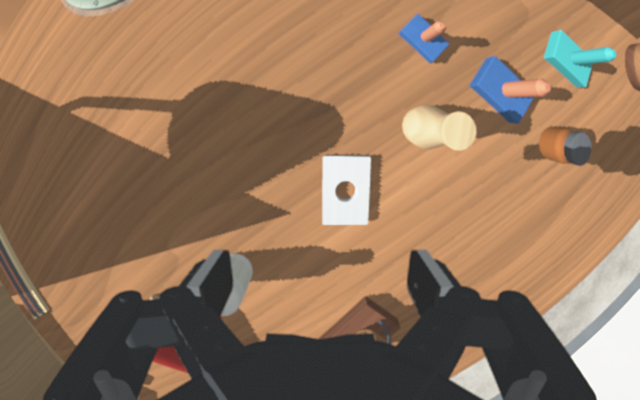

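The wrist view shows the plate at (346,190), aligned with the image axes, so the yaw is right. Its long axis (143.9°) and the block's yaw (21.7°) agree with the first measurements. Next I'll shift over one plate end, tilt 15°, narrow the jaws and descend to hover height.

>>> play_rows --plan '[[[0.25,0.62,0],[0,0,0],-0.53],[[0.25,0.62,0],[0,0,0],-0.53],[[0,0,0],[0,-0.875,0],-0.53],[[0,0,0],[0,-0.875,0],-0.53],[[0.25,0,0.94],[0,0,0],-0.53],[[0.25,0,0.94],[0,0,0],-0.53],[[0.25,0,0.94],[0,0,0],-0.53],[[0.25,0,0.94],[0,0,0],-0.53],[[0.25,0,0.94],[0,0,0],-0.53],[[0.25,0,0.94],[0,0,0],-0.53],[[0,0,0],[0,0,0],-0.53]]'

```text
clock: 6.7
position: [0.5021, 0.0475, 0.0588]
tool_rot: [-3.14, 0.261, 2.512]
force: [0.2, 0.3, 0.7]
grip_width: 0.0653
finger_force: 0.0
```

Run:
```python
from h import *
from scipy.spatial.transform import Rotation as Ro
s=bot.observe(); print(s["qpos"].round(2),s["grip_width"],s["position"],s["tool_rot"])
R=Ro.from_euler('xyz',s["tool_rot"]).as_matrix()
f=grab_frame("wrist"); save(f,"w2.png")
P,uv=wpts(f,np.ones((400,640),bool)); T=(P-s["position"])@R
m=(abs(T[:,0])<.02)&(abs(T[:,1])<.06)&(abs(T[:,1])>.028)&(T[:,2]<.025); q=T[m]
for sg in(1,-1):
    a=q[q[:,1]*sg>0]; print(len(a),np.percentile(a,[0,1,50,99,100],axis=0).round(4).tolist())
m=(np.hypot(P[:,0]-.528,P[:,1]-.0275)<.055)&(P[:,2]>.009)&(P[:,2]<.018); q=P[m]
print("plate",cv2.minAreaRect((q[:,:2]*1000).astype(np.float32)), "target offset in tool",((np.array([.5283,.0275,.006])-s["position"])@R).round(4))
```

```text
[-0.01  0.54 -0.46  2.18  0.99  0.55 -0.33] 0.06527893248627487 [0.50211211 0.0474876  0.05884653] [-3.14027268  0.26075962  2.51242332]
11696 [[-0.0131, 0.028, -0.1332], [-0.0108, 0.0284, -0.1312], [0.0089, 0.0519, -0.0971], [0.0175, 0.0597, -0.0373], [0.0187, 0.06, -0.0317]]
11680 [[-0.0127, -0.06, -0.1334], [-0.0109, -0.0597, -0.1315], [0.0088, -0.052, -0.0977], [0.0174, -0.0284, -0.0375], [0.0183, -0.028, -0.0322]]
plate ((528.1996459960938, 27.486202239990234), (56.737701416015625, 85.59537506103516), 53.506099700927734) target offset in tool [-0.0182 -0.0007  0.0596]
```

View pics/w2.png

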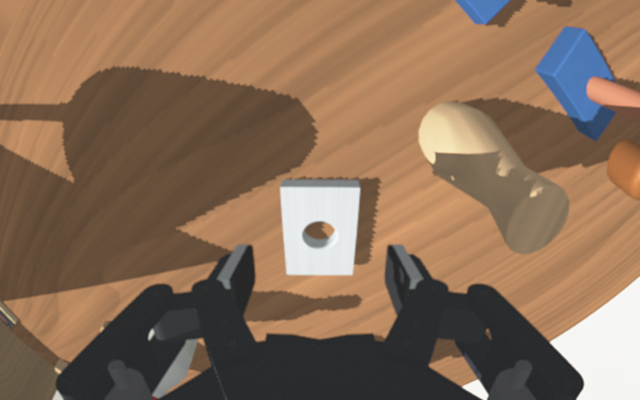

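Run:
```python
from h import *
from scipy.spatial.transform import Rotation as Ro
s=bot.observe(); R=Ro.from_euler('xyz',s["tool_rot"]).as_matrix()
f=grab_frame("wrist"); P,uv=wpts(f,np.ones((400,640),bool)); T=(P-s["position"])@R
for p in[(248,250),(250,258),(245,270),(235,290),(393,250),(400,258)]:
    i=np.argmin(abs(uv-p).sum(1)); print(p,uv[i],T[i].round(4),P[i].round(4), f["depth"][uv[i][1],uv[i][0]])
print(f["camera_matrix"])
```

```text
(248, 250) [248 250] [ 0.0108 -0.0331 -0.0418] [0.466  0.0331 0.0974] 0.13769406
(250, 258) [250 258] [ 0.005  -0.0334 -0.0384] [0.4711 0.0291 0.0956] 0.14254095
(245, 270) [245 270] [ 0.0057 -0.0328 -0.0517] [0.4681 0.032  0.1083] 0.129529
(235, 290) [235 290] [ 0.006  -0.033  -0.0688] [0.4641 0.0347 0.1248] 0.11295423
(393, 250) [393 250] [ 0.0109  0.033  -0.042 ] [0.5048 0.0867 0.0976] 0.13735555
(400, 258) [400 258] [ 0.0111  0.0342 -0.0507] [0.5035 0.0891 0.106 ] 0.12888373
[[309.70691629   0.         319.55697441]
 [  0.         309.70691629 202.09986059]
 [  0.           0.           1.        ]]
```

Run:
```python
from h import *
from scipy.spatial.transform import Rotation as Ro
s=bot.observe(); R=Ro.from_euler('xyz',s["tool_rot"]).as_matrix()
out=[]
for c in("scene","side"):
    f=grab_frame(c); P,uv=pts(f,np.ones((400,640),bool)); T=(P-s["position"])@R
    m=(abs(T[:,0])<.03)&(abs(T[:,1])<.07)&(P[:,2]>.02)&(T[:,2]>-.12); q=T[m]
    print(c,m.sum(),np.histogram(q[:,2],bins=np.arange(-.12,.06,.01)))
    K=f["camera_matrix"]; X=f["R"]@s["position"]+f["t"]; u=(K@X/X[2])[:2]; print(u)
    x,y=u.astype(int); im=f["pixels"][max(0,y-70):y+50,max(0,x-60):x+60,::-1].copy()
    out.append(cv2.resize(im,(396,396),interpolation=cv2.INTER_CUBIC))
cv2.imwrite('pics/tip.png',np.hstack(out))
```

```text
scene 893 (array([161, 200, 124, 150,  66,  61,  58,  54,  19,   0,   0,   0,   0,
         0,   0,   0,   0]), array([-1.20000000e-01, -1.10000000e-01, -1.00000000e-01, -9.00000000e-02,
       -8.00000000e-02, -7.00000000e-02, -6.00000000e-02, -5.00000000e-02,
       -4.00000000e-02, -3.00000000e-02, -2.00000000e-02, -1.00000000e-02,
       -5.55111512e-17,  1.00000000e-02,  2.00000000e-02,  3.00000000e-02,
        4.00000000e-02,  5.00000000e-02]))
[311.45394286 175.42218158]
side 990 (array([187, 200, 144, 142,  63,  79,  74,  68,  33,   0,   0,   0,   0,
         0,   0,   0,   0]), array([-1.20000000e-01, -1.10000000e-01, -1.00000000e-01, -9.00000000e-02,
       -8.00000000e-02, -7.00000000e-02, -6.00000000e-02, -5.00000000e-02,
       -4.00000000e-02, -3.00000000e-02, -2.00000000e-02, -1.00000000e-02,
       -5.55111512e-17,  1.00000000e-02,  2.00000000e-02,  3.00000000e-02,
        4.00000000e-02,  5.00000000e-02]))
[288.15544376 217.92389645]
```

View pics/tip.png

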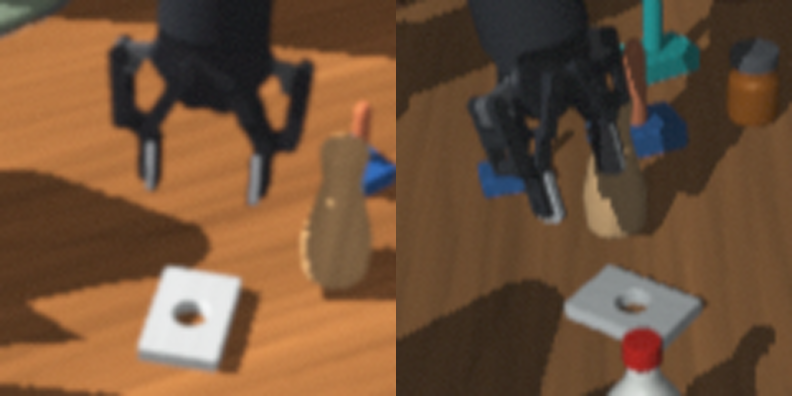

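All three cameras agree that the fingertips are about 31 mm *behind* the reported TCP, not 14 mm ahead of it. The text and the cameras disagree by about 45 mm, and I go by the cameras. Descending on that basis.

>>> play_rows --plan '[[[-0.464,0,0.124],[0,0,0],-0.53],[[0.105,0,0.391],[0,0,0],-0.53],[[0.105,0,0.391],[0,0,0],-0.53],[[0.105,0,0.391],[0,0,0],-0.53],[[0.105,0,0.391],[0,0,0],-0.53],[[0.105,0,0.391],[0,0,0],-0.53],[[0.105,0,0.391],[0,0,0],-0.53],[[0.105,0,0.391],[0,0,0],-0.53],[[0,0,0],[0,0,0],-0.53]]'

```text
clock: 8.02
position: [0.5119, 0.039, -0.0117]
tool_rot: [-3.141, 0.261, 2.511]
force: [0.8, 0.4, 0.8]
grip_width: 0.0651
finger_force: 0.0
```

```bash
cat >> h.py <<'E'
from scipy.spatial.transform import Rotation as Ro
def tips(show=True):
    s=bot.observe(); R=Ro.from_euler('xyz',s["tool_rot"]).as_matrix(); w=s["grip_width"]/2
    f=grab_frame("wrist"); P,uv=wpts(f,np.ones((400,640),bool)); T=(P-s["position"])@R
    m=(abs(T[:,0])<.0125)&(abs(abs(T[:,1])-w-.002)<.006)&(T[:,2]>-.1)&(T[:,2]<.05)
    print("pos",s["position"].round(4),"w",2*w)
    for sg in(1,-1):
        a=m&(T[:,1]*sg>0); z=T[a,2]; print(sg,"tool-z hist tail",np.sort(z)[-5:].round(4),"world z min",P[a,2].min().round(4))
    return s,R,f,P,uv,T
E
python3 - <<'E'
from h import *
s,R,f,P,uv,T=tips()
m=(np.hypot(P[:,0]-.528,P[:,1]-.0275)<.055)&(P[:,2]>.009)&(P[:,2]<.018); q=P[m]
print("plate",cv2.minAreaRect((q[:,:2]*1000).astype(np.float32)),s["force"])
E
```

```text
pos [ 0.5119  0.039  -0.0117] w 0.06508701184024135
1 tool-z hist tail [-0.0088 -0.0088 -0.0086 -0.0084 -0.0082] world z min -0.0016
-1 tool-z hist tail [-0.0087 -0.0087 -0.0086 -0.0085 -0.0084] world z min -0.0013
plate ((527.9776000976562, 26.82095718383789), (66.08211517333984, 86.3978042602539), 54.11753463745117) [0.84037451 0.44993516 0.84065824]
```

>>> play_rows --plan '[[[0.062,0,0.232],[0,0,0],-0.53],[[0.062,0,0.232],[0,0,0],-0.53],[[0,0,0],[0,0,0],1],[[0,0,0],[0,0,0],1],[[0,0,0],[0,0,0],1],[[0,0,0],[0,0,0],1]]' --newtons 70

```text
clock: 8.82
position: [0.5125, 0.0391, -0.0228]
tool_rot: [3.142, 0.262, 2.511]
force: [-0.5, -0.6, -1.0]
grip_width: 0.0539
finger_force: 73.4
```

>>> play_rows --plan '[[[-0.1,0,-0.36],[0,0,0],1],[[-0.19,0,-0.72],[0,0,0],1],[[-0.19,0,-0.72],[0,0,0],1],[[-0.19,0,-0.72],[0,0,0],1],[[-0.19,0,-0.72],[0,0,0],1],[[-0.19,0,-0.72],[0,0,0],1],[[-0.19,0,-0.72],[0,0,0],1],[[-0.19,0,-0.72],[0,0,0],1],[[0,0,0],[0,0,0],1]]'

```text
clock: 9.95
position: [0.5127, 0.0393, 0.1178]
tool_rot: [3.14, 0.264, 2.51]
force: [0.3, -0.3, -1.6]
grip_width: 0.0536
finger_force: 73.7
```

```bash
cat > platefit.py <<'E'
from h import *
def fit():
    s=bot.observe(); R=Ro.from_euler('xyz',s["tool_rot"]).as_matrix()
    f=grab_frame("wrist"); P,uv=wpts(f,np.ones((400,640),bool)); col=f["pixels"][uv[:,1],uv[:,0]].astype(int)
    T=(P-s["position"])@R
    m=(np.abs(T[:,1])<.034)&(T[:,0]>-.12)&(T[:,0]<.06)&(T[:,2]>-.06)&(T[:,2]<.02)&(col.min(1)>105)&(np.ptp(col,axis=1)<35)
    q=P[m]; c=np.median(q,0); 
    for _ in range(4):
        n=np.linalg.svd(q-q.mean(0),full_matrices=False)[2][2]; d=(q-q.mean(0))@n; q=q[abs(d)<max(.0015,np.std(d))]
    n*=np.sign(n[2]); rect=cv2.minAreaRect((q[:,:2]*1000).astype(np.float32))
    print("n",len(q),"normal",n.round(3),"mean z",q[:,2].mean().round(4),"rect",np.round(rect[0],1),np.round(rect[1],1),round(rect[2],2),"TCP",s["position"].round(4),s["tool_rot"].round(3))
    C=np.r_[np.array(rect[0])/1000,q[:,2].mean()]; print("centre in tool",((C-s["position"])@R).round(4)); return f
E
python3 -c "
from platefit import *
f=fit(); save(f,'w3.png'); print(bot.observe()['qpos'].round(2))"
```

```text
n 8414 normal [-0. -0.  1.] mean z 0.1528 rect [524.   30.1] [66.5 74.8] 53.52 TCP [0.5127 0.0393 0.1178] [3.14  0.264 2.51 ]
centre in tool [-0.0232 -0.0006 -0.03  ]
[ 0.08  0.45 -0.54  2.12  0.8   0.64 -0.11]
```

View pics/w3.png

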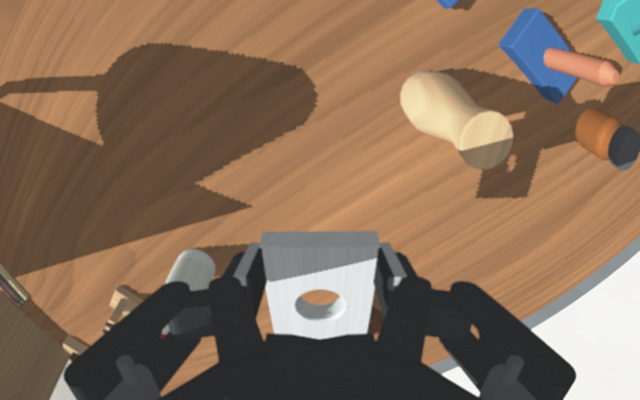

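The plate is held level (normal vertical, underside at about 0.141). The hole shows at (320,304), the vase is below at (455,115), and the block is at (555,55). I'll rise, move over the post, then yaw to match the block.

>>> play_rows --plan '[[[-0.26,0,-0.97],[0,0,0],1],[[0.542,0.83,-0.145],[0,0,0],1],[[0.542,0.83,-0.145],[0,0,0],1],[[0.542,0.83,-0.145],[0,0,0],1],[[0.542,0.83,-0.145],[0,0,0],1],[[0.542,0.83,-0.145],[0,0,0],1],[[0.542,0.83,-0.145],[0,0,0],1],[[0.542,0.83,-0.145],[0,0,0],1],[[0.542,0.83,-0.145],[0,0,0],1],[[0.542,0.83,-0.145],[0,0,0],1],[[0,0,0],[-0.249,0,-0.928],1],[[0,0,0],[-0.249,0,-0.928],1],[[0,0,0],[-0.249,0,-0.928],1],[[0,0,0],[-0.249,0,-0.928],1],[[0,0,0],[-0.249,0,-0.928],1],[[0,0,0],[-0.249,0,-0.928],1],[[0,0,0],[-0.249,0,-0.928],1],[[0,0,0],[0,0,0],1]]'

```text
clock: 12.25
position: [0.5203, 0.2635, 0.1406]
tool_rot: [3.141, 0.261, -2.766]
force: [0.7, 0.1, -1.5]
grip_width: 0.0538
finger_force: 74.0
```

Run:
```python
from platefit import *
f=fit(); save(f,'w4.png'); s=bot.observe(); print(s['qpos'].round(2))
X=s["position"]; yaw=s["tool_rot"][2]; 
# post & block seen by scene/side now
for c in("scene","side"):
    g=grab_frame(c); P,uv=pts(g,np.ones((400,640),bool)); col=g["pixels"][uv[:,1],uv[:,0]].astype(int)
    m=(np.hypot(P[:,0]-.539,P[:,1]-.272)<.055)&(P[:,2]>.021)&(P[:,2]<.03); q=P[m]
    print(c,m.sum(),cv2.minAreaRect((q[:,:2]*1000).astype(np.float32)))
    m=(np.hypot(P[:,0]-.539,P[:,1]-.272)<.02)&(P[:,2]>.04)&(P[:,2]<.095); q=P[m]; 
    if m.sum(): # circle fit, known radius 10 mm
        from scipy.optimize import least_squares
        r=least_squares(lambda p:np.hypot(q[:,0]-p[0],q[:,1]-p[1])-.010,[.539,.272],loss='soft_l1',f_scale=.002); print("post",m.sum(),r.x.round(4))
    m=(np.hypot(P[:,0]-.539,P[:,1]-.272)<.06)&(P[:,2]>.165)&(P[:,2]<.19)&(col.min(1)>70)&(np.ptp(col,axis=1)<30); q=P[m]
    print("plate",m.sum(),np.median(q,0).round(4),cv2.minAreaRect((q[:,:2]*1000).astype(np.float32)))
```

```text
n 7876 normal [0.004 0.002 1.   ] mean z 0.1754 rect [533.2 268.9] [74.6 66.6] 22.1 TCP [0.5203 0.2635 0.1406] [ 3.141  0.261 -2.766]
centre in tool [-0.0225  0.0002 -0.03  ]
[ 0.04  0.55 -0.87  1.98  0.84  0.69  0.61]
scene 409 ((538.9008178710938, 273.0567932128906), (81.96666717529297, 53.74491882324219), 22.600122451782227)
post 147 [0.5381 0.2736]
plate 677 [0.5452 0.2704 0.1764] ((539.7103271484375, 271.44854736328125), (86.69622802734375, 69.91017150878906), 28.86697769165039)
side 132 ((538.0743408203125, 273.88824462890625), (79.66905975341797, 51.674827575683594), 21.48853302001953)
post 102 [0.538  0.2758]
plate 298 [0.5461 0.2613 0.1766] ((538.0263061523438, 271.5209045410156), (88.27050018310547, 65.69066619873047), 23.907678604125977)
```

View pics/w4.png

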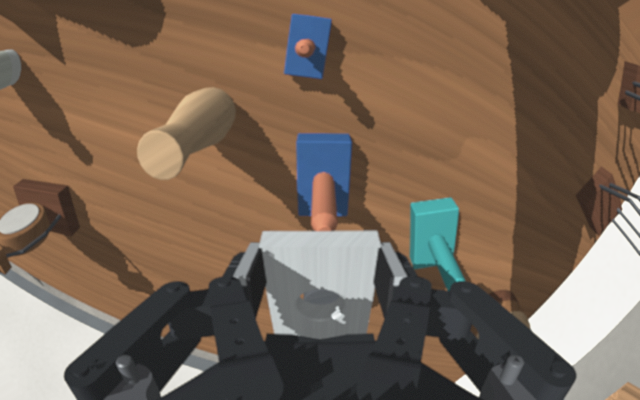

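Run:
```python
from platefit import *
from scipy.optimize import least_squares
s=bot.observe()
def ax(P,col):
    m=(np.hypot(P[:,0]-.539,P[:,1]-.272)<.02)&(P[:,2]>.04)&(P[:,2]<.094)&(col[:,0]>col[:,2]+15); q=P[m]
    r=least_squares(lambda p:np.hypot(q[:,0]-p[0],q[:,1]-p[1])-.010,[.539,.272],loss='soft_l1',f_scale=.001); return m.sum(),r.x.round(4)
for c in("scene","side"):
    g=dict(np.load(c+"0.npz")); P,uv=pts(g,np.ones((400,640),bool)); print(c,ax(P,g["pixels"][uv[:,1],uv[:,0]].astype(int)))
f=grab_frame("wrist"); P,uv=wpts(f,np.ones((400,640),bool)); print("wrist",ax(P,f["pixels"][uv[:,1],uv[:,0]].astype(int)))
m=(np.hypot(P[:,0]-.539,P[:,1]-.272)<.058)&(P[:,2]>.021)&(P[:,2]<.03); print(cv2.minAreaRect((P[m][:,:2]*1000).astype(np.float32)))
# hole: pixel centre -> plane z=.1754
K=f["camera_matrix"]
for u,v in[(320,306),(320,292),(320,320)]:
    a=(u-K[0,2])/K[0,0];b=(v-K[1,2])/K[0,0];th=np.hypot(a,b);d=f["R"].T@np.array([a*np.tan(th)/th,b*np.tan(th)/th,1]);C=-f["R"].T@f["t"]
    print((C+d*(.1754-C[2])/d[2]).round(4))
```

```text
scene (np.int64(141), array([0.5383, 0.2734]))
side (np.int64(91), array([0.5379, 0.276 ]))
wrist (np.int64(746), array([0.5389, 0.2742]))
((538.2393188476562, 274.1468505859375), (80.683837890625, 50.16977310180664), 20.77814292907715)
[0.5394 0.2727 0.1754]
[0.5288 0.2685 0.1754]
[0.5513 0.2774 0.1754]
```

>>> play_rows --plan '[[[0,0.1,0],[0,0,0],1],[[0.129,0,0.483],[0,0,0],1],[[0.129,0,0.483],[0,0,0],1],[[0.129,0,0.483],[0,0,0],1],[[0.129,0,0.483],[0,0,0],1],[[0.129,0,0.483],[0,0,0],1],[[0.129,0,0.483],[0,0,0],1],[[0,0,0],[0,0,0],1]]'

```text
clock: 13.45
position: [0.519, 0.2669, 0.0658]
tool_rot: [-3.141, 0.261, -2.763]
force: [-0.5, -1.2, -0.5]
grip_width: 0.0537
finger_force: 74.0
```

Run:
```python
from platefit import *
f=fit(); s=bot.observe(); print(s['force'],s['moment'])
o=[]
for c in("scene","side"):
    g=grab_frame(c);K=g["camera_matrix"];X=g["R"]@np.array([.539,.272,.09])+g["t"];u,v=(K@X/X[2])[:2].astype(int)
    o.append(cv2.resize(g["pixels"][v-45:v+45,u-45:u+45,::-1],(396,396),interpolation=cv2.INTER_CUBIC))
cv2.imwrite('pics/low.png',np.hstack(o))
```

```text
n 8284 normal [0.004 0.003 1.   ] mean z 0.1006 rect [531.8 272.1] [74.4 66.6] 22.02 TCP [0.519  0.2669 0.0658] [-3.141  0.261 -2.763]
centre in tool [-0.0224  0.0001 -0.03  ]
[ 0.81999599  0.33022099 -0.90080744] [-0.13314578  0.31181461  0.00050475]
```

View pics/low.png

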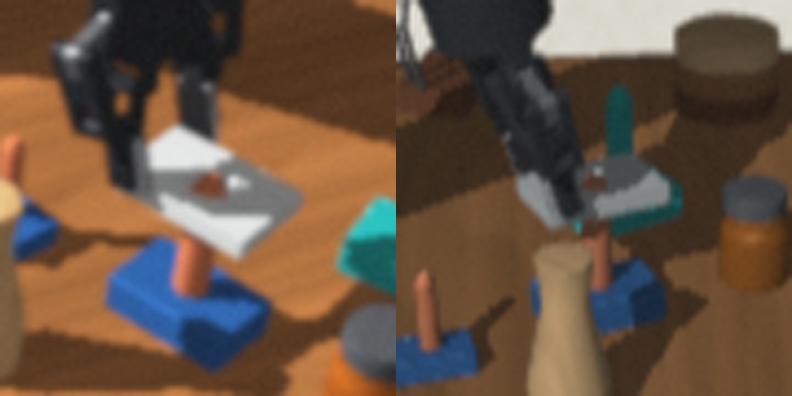

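The post tip is in the hole at (212,185) in the left crop, and there's no contact force. Lowering the rest of the way, slowly at the end.

>>> play_rows --plan '[[[0.129,0,0.483],[0,0,0],1],[[0.129,0,0.483],[0,0,0],1],[[0.129,0,0.483],[0,0,0],1],[[0.129,0,0.483],[0,0,0],1],[[0.05,0,0.193],[0,0,0],1],[[0.026,0,0.097],[0,0,0],1],[[0,0,0],[0,0,0],1]]'

```text
clock: 14.48
position: [0.5197, 0.2671, 0.0096]
tool_rot: [-3.141, 0.263, -2.764]
force: [-0.1, -0.5, -1.3]
grip_width: 0.0536
finger_force: 74.0
```

>>> play_rows --plan '[[[0.026,0,0.097],[0,0,0],1],[[0.026,0,0.097],[0,0,0],1],[[0.015,0,0.058],[0,0,0],1],[[0,0,0],[0,0,0],1]]'

```text
clock: 14.98
position: [0.5195, 0.267, 0.0027]
tool_rot: [-3.141, 0.262, -2.763]
force: [0.2, 0.2, -0.7]
grip_width: 0.0538
finger_force: 74.0
```

>>> play_rows --plan '[[[0.01,0,0.039],[0,0,0],1],[[0,0,0],[0,0,0],1]]'

```text
clock: 15.22
position: [0.5197, 0.2671, 0.0021]
tool_rot: [-3.141, 0.263, -2.763]
force: [-3.0, -1.6, 6.1]
grip_width: 0.0536
finger_force: 74.9
```

```bash
python3 -c "
from platefit import *
fit(); print(bot.observe()['force'])"
```

```text
n 7375 normal [-0.003 -0.     1.   ] mean z 0.0369 rect [530.9 271.5] [71.2 66.9] 21.69 TCP [0.5197 0.2671 0.0021] [-3.141  0.263 -2.763]
centre in tool [-0.0207 -0.0001 -0.0305]
[-2.75708136 -0.75154218  6.73761162]
```

Contact force is 6 N and the plate top is at 0.0369, so it's seated. Releasing and backing off along the tool.

>>> play_rows --plan '[[[0,0,0],[0,0,0],-0.5],[[0,0,0],[0,0,0],-0.5],[[0,0,0],[0,0,0],-0.5],[[0,0,-0.5],[0,0,0],-0.5],[[0,0,-1],[0,0,0],-0.5],[[0,0,-1],[0,0,0],-0.5],[[0,0,-1],[0,0,0],-0.5],[[0,0,-1],[0,0,0],-0.5],[[0,0,-1],[0,0,0],-0.5],[[0,0,-1],[0,0,0],-0.5],[[0,0,0],[0,0,0],-0.5]]'

```text
clock: 16.65
position: [0.4809, 0.2516, 0.1602]
tool_rot: [-3.141, 0.265, -2.764]
force: [-0.0, -0.5, -0.4]
grip_width: 0.0641
finger_force: 0.0
```

```bash
cat > cup.py <<'E'
from h import *
from scipy.optimize import least_squares
def red(col): return (col[:,0]>70)&(col[:,1]<.42*col[:,0])&(col[:,2]<.42*col[:,0])
def cylfit(q,p0):
    def res(p):
        d=np.array([np.cos(p[3])*np.cos(p[2]),np.cos(p[3])*np.sin(p[2]),np.sin(p[3])]); c=np.array([p[0],p[1],p[4]])
        v=q-c; return np.linalg.norm(v-np.outer(v@d,d),axis=1)-.022
    r=least_squares(res,p0,loss='soft_l1',f_scale=.0015); p=r.x
    d=np.array([np.cos(p[3])*np.cos(p[2]),np.cos(p[3])*np.sin(p[2]),np.sin(p[3])]); c=np.array([p[0],p[1],p[4]])
    t=(q-c)@d; return c,d,np.percentile(t,[.5,99.5]),np.sqrt(np.mean(res(p)**2))
E
python3 - <<'E'
from cup import *
s=bot.observe(); print(s["qpos"].round(2),s["tool_rot"])
Q=[]
for c in("scene","side"):
    g=grab_frame(c); P,uv=pts(g,np.ones((400,640),bool)); col=g["pixels"][uv[:,1],uv[:,0]].astype(int)
    m=(np.hypot(P[:,0]-.56,P[:,1]+.325)<.08)&(P[:,2]>.03)&red(col); q=P[m]; Q.append(q)
    C,d,t,e=cylfit(q,[.56,-.325,-.2,-.35,.07]); print(c,m.sum(),"ends",(C+d*t[0]).round(4),(C+d*t[1]).round(4),"yaw/el deg",np.degrees([np.arctan2(d[1],d[0]),np.arcsin(d[2])]).round(1),"len",np.ptp(t).round(4),"rms",e.round(5))
    m=(np.hypot(P[:,0]-.55,P[:,1]+.325)<.1)&(P[:,2]>.009)&(P[:,2]<.016); print("base",cv2.minAreaRect((P[m][:,:2]*1000).astype(np.float32)))
    m=(np.hypot(P[:,0]-.539,P[:,1]-.272)<.06)&(P[:,2]>.033)&(P[:,2]<.042); print("plate",m.sum(),cv2.minAreaRect((P[m][:,:2]*1000).astype(np.float32)),np.median(P[m][:,2]))
q=np.vstack(Q); C,d,t,e=cylfit(q,[.56,-.325,-.2,-.35,.07]); print("both ends",(C+d*t[0]).round(4),(C+d*t[1]).round(4),np.degrees([np.arctan2(d[1],d[0]),np.arcsin(d[2])]).round(1),e)
E
```

```text
[ 0.08  0.46 -0.91  2.07  0.78  0.66  0.62] [-3.14095598  0.26471667 -2.76368768]
scene 982 ends [ 0.5235 -0.3291  0.0786] [ 0.6032 -0.3106  0.0488] yaw/el deg [ 13.1 -20. ] len 0.0872 rms 0.00196
base ((554.9609985351562, -322.20465087890625), (121.07270812988281, 55.7052116394043), 13.398266792297363)
plate 495 ((538.2249145507812, 272.90692138671875), (85.61068725585938, 61.58992004394531), 21.90876007080078) 0.03799024401766035
side 1601 ends [ 0.5201 -0.328   0.0803] [ 0.6009 -0.3089  0.0494] yaw/el deg [ 13.3 -20.4] len 0.0886 rms 0.0038
base ((553.5867919921875, -321.97119140625), (120.34555053710938, 55.9503173828125), 12.373408317565918)
plate 153 ((537.5715942382812, 274.0342712402344), (84.42842102050781, 58.59492111206055), 23.48421859741211) 0.038977145955598966
both ends [ 0.5202 -0.3285  0.08  ] [ 0.6024 -0.3092  0.0488] [ 13.1 -20.3] 0.0032764591961661487
```

>>> play_rows --plan '[[[0,0,0],[0,0.88,0],-0.55],[[0,0,0],[0,0.88,0],-0.55],[[0,0,-1],[0,0,0],-0.55],[[0,0,-1],[0,0,1],-0.55],[[0,0,0],[0,0,1],-0.55],[[0,0,0],[0,0,1],-0.55],[[0,0,0],[0,0,1],-0.55],[[0,0,0],[0,0,1],-0.55],[[0,0,0],[0,0,1],-0.55],[[0,0,0],[0,0,1],-0.55],[[0,0,0],[0,0,1],-0.55],[[0,0,0],[0,0,1],-0.55],[[0,0,0],[0,0,1],-0.55],[[0,0,0],[0,0,1],-0.55],[[0,0,0],[0,0,1],-0.55],[[0,0,0],[0,0,1],-0.55],[[0,0,0],[0,0,1],-0.55],[[0,0,0],[0,0,1],-0.55],[[0,0,0],[0,0,1],-0.55],[[0,0,0],[0,0,1],-0.55]]'

```text
clock: 19.25
position: [0.4804, 0.2513, 0.2077]
tool_rot: [-3.141, 0.003, 0.965]
force: [-0.4, -0.6, -0.5]
grip_width: 0.0662
finger_force: 0.0
```

>>> play_rows --plan '[[[0,0,0],[0,0,1],-0.55],[[0,0,0],[0,0,1],-0.55],[[0,0,0],[0,0,1],-0.55],[[0,0,0],[0,0,1],-0.55],[[0,0,0],[0,0,0.94],-0.55],[[-0.197,1,0],[0,0,0],-0.55],[[-0.197,1,0],[0,0,0],-0.55],[[-0.197,1,0],[0,0,0],-0.55],[[-0.197,1,0],[0,0,0],-0.55],[[-0.197,1,0],[0,0,0],-0.55],[[-0.197,1,0],[0,0,0],-0.55],[[-0.197,1,0],[0,0,0],-0.55],[[-0.197,1,0],[0,0,0],-0.55],[[-0.197,1,0],[0,0,0],-0.55],[[-0.197,1,0],[0,0,0],-0.55],[[-0.197,1,0],[0,0,0],-0.55],[[-0.197,1,0],[0,0,0],-0.55],[[-0.197,1,0],[0,0,0],-0.55],[[0,0,0],[0,0,0],-0.55]]'

```text
clock: 21.62
position: [0.4914, -0.0814, 0.2081]
tool_rot: [3.14, 0.003, 0.226]
force: [-0.1, 0.3, -0.3]
grip_width: 0.0657
finger_force: 0.0
```

>>> play_rows --plan '[[[-0.193,0.99,0],[0,0,0],-0.55],[[-0.193,0.99,0],[0,0,0],-0.55],[[-0.193,0.99,0],[0,0,0],-0.55],[[-0.193,0.99,0],[0,0,0],-0.55],[[-0.193,0.99,0],[0,0,0],-0.55],[[-0.193,0.99,0],[0,0,0],-0.55],[[-0.193,0.99,0],[0,0,0],-0.55],[[-0.193,0.99,0],[0,0,0],-0.55],[[-0.193,0.99,0],[0,0,0],-0.55],[[-0.193,0.99,0],[0,0,0],-0.55],[[0,0,0],[0,0.93,0],-0.55],[[0,0,0],[0,0.93,0],-0.55],[[0,0,0],[0,0.93,0],-0.55],[[0,0,0],[0,0.93,0],-0.55],[[0,0,0],[0,0.93,0],-0.55],[[0,0,0],[0,0,0],-0.55]]'

```text
clock: 23.62
position: [0.4994, -0.331, 0.2059]
tool_rot: [-3.131, -0.645, 0.222]
force: [-0.1, 0.2, -0.5]
grip_width: 0.0658
finger_force: 0.0
```

Run:
```python
from cup import *
s,R,f,P,uv,T=tips(); save(f,'w5.png'); print(s["qpos"].round(2),s["tool_rot"],R[:,2])
col=f["pixels"][uv[:,1],uv[:,0]].astype(int)
m=(np.hypot(P[:,0]-.56,P[:,1]+.325)<.08)&(P[:,2]>.03)&(P[:,2]<.115)&red(col); q=P[m]
C,d,t,e=cylfit(q,[.56,-.32,.23,-.35,.065]); print(m.sum(),"ends",(C+d*t[0]).round(4),(C+d*t[1]).round(4),np.degrees([np.arctan2(d[1],d[0]),np.arcsin(d[2])]).round(1),e)
```

```text
pos [ 0.4994 -0.331   0.2059] w 0.06575916637114078
1 tool-z hist tail [-0.0326 -0.0324 -0.0324 -0.0323 -0.0318] world z min 0.2275
-1 tool-z hist tail [-0.0331 -0.0328 -0.0328 -0.0319 -0.0318] world z min 0.2275
[ 1.21  0.44 -0.53  2.02 -0.73  0.48  0.03] [-3.13055154 -0.64538441  0.22244019] [ 0.5842142   0.14345913 -0.79881991]
2864 ends [ 0.5196 -0.3301  0.079 ] [ 0.599  -0.3109  0.049 ] [ 13.6 -20.1] 0.004827075290783591
```

View pics/w5.png

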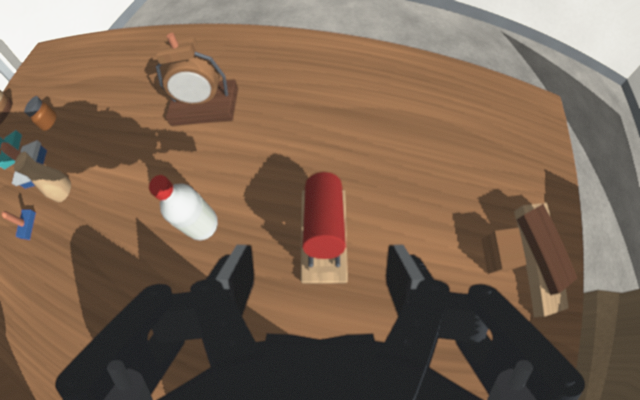

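>>> play_rows --plan '[[[-0.89,0.08,0],[0,0,0],-0.55],[[-0.89,0.08,0],[0,0,0],-0.55],[[0,0,0.9],[0,0,0],-0.55],[[0,0,0.9],[0,0,0],-0.55],[[0,0,0.9],[0,0,0],-0.55],[[0,0,0.9],[0,0,0],-0.55],[[0,0,0.9],[0,0,0],-0.55],[[0,0,0.6],[0,0,0],-0.55],[[0,0,0],[0,0,0],-0.55]]'

```text
clock: 24.8
position: [0.5439, -0.3216, 0.0786]
tool_rot: [-3.134, -0.646, 0.232]
force: [-0.6, 0.3, 0.4]
grip_width: 0.0661
finger_force: 0.0
```

Run:
```python
from cup import *
s,R,f,P,uv,T=tips(); print(s["qpos"].round(2),s["tool_rot"].round(3),s["force"].round(1))
col=f["pixels"][uv[:,1],uv[:,0]].astype(int)
m=(np.hypot(P[:,0]-.56,P[:,1]+.325)<.08)&(P[:,2]>.03)&(P[:,2]<.115)&red(col); q=P[m]
C,d,t,e=cylfit(q,[.56,-.32,.23,-.35,.065]); print(m.sum(),"ends",(C+d*t[0]).round(4),(C+d*t[1]).round(4),np.degrees([np.arctan2(d[1],d[0]),np.arcsin(d[2])]).round(1),e)
O=C+d*t[0]; G=(O+.028*d-s["position"])@R; print("fit grasp in tool",G.round(4),"avg grasp in tool",((np.array([.5456,-.3232,.0699])-s["position"])@R).round(4))
```

```text
pos [ 0.5439 -0.3216  0.0786] w 0.06613955301959966
1 tool-z hist tail [-0.0327 -0.0326 -0.0325 -0.0322 -0.032 ] world z min 0.1006
-1 tool-z hist tail [-0.0332 -0.0332 -0.033  -0.0325 -0.0315] world z min 0.1012
[ 1.18  0.73 -0.63  2.03 -0.84  0.18  0.23] [-3.134 -0.646  0.232] [-0.6  0.3  0.4]
7629 ends [ 0.5198 -0.3297  0.0789] [ 0.599  -0.3109  0.0491] [ 13.3 -20.1] 0.0047995965294942
fit grasp in tool [-0.0048  0.0024  0.008 ] avg grasp in tool [-0.0042  0.002   0.0077]
```

>>> play_rows --plan '[[[0,0,0],[0,-0.67,0],-0.55],[[0,0,0],[0,-0.67,0],-0.55],[[-0.035,0.027,0.74],[0,0,0],-0.55],[[-0.035,0.027,0.74],[0,0,0],-0.55],[[-0.035,0.027,0.74],[0,0,0],-0.55],[[0,0,0],[0,0,0],-0.55]]'

```text
clock: 25.6
position: [0.5649, -0.3176, 0.0227]
tool_rot: [-3.127, -0.492, 0.229]
force: [0.4, -0.2, 0.2]
grip_width: 0.0663
finger_force: 0.0
```

Run:
```python
from cup import *
s,R,f,P,uv,T=tips(); print(s["qpos"].round(2),s["tool_rot"].round(3),s["force"].round(1))
col=f["pixels"][uv[:,1],uv[:,0]].astype(int)
m=(np.hypot(P[:,0]-.56,P[:,1]+.325)<.08)&(P[:,2]>.03)&(P[:,2]<.115)&red(col); q=P[m]
C,d,t,e=cylfit(q,[.56,-.32,.23,-.35,.065]); print(m.sum(),"ends",(C+d*t[0]).round(4),(C+d*t[1]).round(4),np.degrees([np.arctan2(d[1],d[0]),np.arcsin(d[2])]).round(1),e)
print("avg grasp in tool",((np.array([.5456,-.3232,.0699])-s["position"])@R).round(4))
```

```text
pos [ 0.5649 -0.3176  0.0227] w 0.066320532085157
1 tool-z hist tail [0.0323 0.0324 0.0327 0.0329 0.0332] world z min -0.0028
-1 tool-z hist tail [0.0336 0.0337 0.0338 0.0338 0.0338] world z min -0.0018
[ 0.86  0.75 -0.33  1.94 -0.78  0.23  0.06] [-3.127 -0.492  0.229] [ 0.4 -0.2  0.2]
15266 ends [ 0.5204 -0.3296  0.0789] [ 0.6    -0.3106  0.0487] [ 13.5 -20.3] 0.0023529838714465134
avg grasp in tool [ 0.0046  0.0003 -0.0511]
```

>>> play_rows --plan '[[[0.15,0,-0.1],[0,0,0],-0.55],[[0,0,0],[0,0,0],1],[[0,0,0],[0,0,0],1],[[0,0,0],[0,0,0],1],[[0,0,0],[0,0,0],1],[[0,0,0],[0,0,0],1]]' --newtons 70

```text
clock: 26.4
position: [0.5681, -0.3177, 0.0297]
tool_rot: [-3.132, -0.493, 0.233]
force: [-3.1, 0.5, 9.0]
grip_width: 0.0427
finger_force: 69.5
```

Run:
```python
from cup import *
s,R,f,P,uv,T=tips(); print(s["qpos"].round(2),s["tool_rot"].round(4),s["force"].round(1),s["finger_force"])
col=f["pixels"][uv[:,1],uv[:,0]].astype(int)
m=(np.hypot(P[:,0]-.56,P[:,1]+.325)<.08)&(P[:,2]>.03)&(P[:,2]<.115)&red(col); q=P[m]
C,d,t,e=cylfit(q,[.56,-.32,.23,-.35,.065]); print(m.sum(),"ends",(C+d*t[0]).round(4),(C+d*t[1]).round(4),np.degrees([np.arctan2(d[1],d[0]),np.arcsin(d[2])]).round(1),e)
O=np.array([.5202,-.3293,.079]); M=O+.09*np.array([.9135,.2165,-.3445]); print("cup O,M in tool",((O-s["position"])@R).round(4),((M-s["position"])@R).round(4))
np.savez("grip.npz",O=(O-s["position"])@R,M=(M-s["position"])@R)
```

```text
pos [ 0.5681 -0.3177  0.0297] w 0.04269110880171845
1 tool-z hist tail [-0.0314 -0.0313 -0.0308 -0.0308 -0.0306] world z min 0.0612
-1 tool-z hist tail [-0.031  -0.0308 -0.0306  0.0359  0.0408] world z min -0.0002
[ 0.84  0.74 -0.32  1.94 -0.78  0.24  0.05] [-3.1318 -0.493   0.2328] [-3.1  0.5  9. ] 69.51950418704655
13148 ends [ 0.5208 -0.3296  0.0786] [ 0.6004 -0.3105  0.0483] [ 13.5 -20.3] 0.001673241206606223
cup O,M in tool [-0.0201 -0.0004 -0.0668] [0.0397 0.0003 0.0005]
```

>>> play_rows --plan '[[[0.19,0,-0.35],[0,0,0],1],[[0.38,0,-0.705],[0,0,0],1],[[0.38,0,-0.705],[0,0,0],1],[[0.38,0,-0.705],[0,0,0],1],[[0.38,0,-0.705],[0,0,0],1],[[0.38,0,-0.705],[0,0,0],1],[[0.38,0,-0.705],[0,0,0],1],[[0.38,0,-0.705],[0,0,0],1],[[0,0,0],[0,-0.9,0],1],[[0,0,0],[0,-0.9,0],1],[[0,0,0],[0,-0.9,0],1],[[0,0,0],[0,-0.9,0],1],[[0,0,0],[0,-0.9,0],1],[[0,0,0],[0,-0.9,0],1],[[0,0,0],[0,-0.9,0],1],[[0,0,0],[0,-0.9,0],1],[[0,0,0],[0,-0.9,0],1],[[0,0,0],[0,0,0],1]]'

```text
clock: 28.7
position: [0.5689, -0.317, 0.1762]
tool_rot: [-3.126, 0.724, 0.25]
force: [-0.4, 0.0, -0.9]
grip_width: 0.043
finger_force: 71.2
```

```bash
cat >> cup.py <<'E'
def held(cams=("scene","side","wrist")):
    s=bot.observe(); R=Ro.from_euler('xyz',s["tool_rot"]).as_matrix(); g=np.load("grip.npz"); O=s["position"]+R@g["O"]; M=s["position"]+R@g["M"]
    d=(M-O)/np.linalg.norm(M-O); print("pos",s["position"].round(4),"rot",s["tool_rot"].round(3),"q",s["qpos"].round(2)); print("predicted O,M",O.round(4),M.round(4))
    for c in cams:
        f=grab_frame(c); P,uv=(wpts if c=="wrist" else pts)(f,np.ones((400,640),bool)); col=f["pixels"][uv[:,1],uv[:,0]].astype(int)
        t=(P-O)@d; r=np.linalg.norm(P-O-np.outer(t,d),axis=1); m=(r<.035)&(t>.012)&(t<.083)&red(col); q=P[m]
        if m.sum()<60: print(c,"few",m.sum()); continue
        def pt(p,z): return np.array([p[0]+p[2]*(z-M[2]),p[1]+p[3]*(z-M[2])]).T
        def res(p): v=q[:,:2]-np.c_[p[0]+p[2]*(q[:,2]-M[2]),p[1]+p[3]*(q[:,2]-M[2])]; return np.hypot(v[:,0],v[:,1])-.022
        p=least_squares(res,[M[0],M[1],0,0],loss='soft_l1',f_scale=.001).x
        print(c,m.sum(),"axis at mouth",p[:2].round(4),"slope dx,dy per m up",p[2:].round(3),"red z range",np.percentile(P[(r<.03)&red(col)&(t>-.02)&(t<.11)][:,2],[1,99]).round(4))
    return f
E
python3 -c "
from cup import *
held()"
```

```text
pos [ 0.5689 -0.317   0.1762] rot [-3.126  0.724  0.25 ] q [ 0.09  1.05  0.41  0.97  0.05  1.77 -0.92]
predicted O,M [ 0.5974 -0.3104  0.2395] [ 0.5975 -0.31    0.1495]
scene 221 axis at mouth [ 0.5964 -0.3111] slope dx,dy per m up [0.02  0.017] red z range [0.1509 0.1894]
side 686 axis at mouth [ 0.597 -0.31 ] slope dx,dy per m up [ 0.007 -0.009] red z range [0.1536 0.242 ]
wrist 8866 axis at mouth [ 0.5964 -0.3125] slope dx,dy per m up [-0.001 -0.001] red z range [0.1555 0.2415]
```

>>> play_rows --plan '[[[0,0,-1],[0,0,0],1],[[0.1,-0.967,-0.1],[0,0,0],1],[[0.1,-0.967,-0.1],[0,0,0],1],[[0.1,-0.967,-0.1],[0,0,0],1],[[0.1,-0.967,-0.1],[0,0,0],1],[[0.1,-0.967,-0.1],[0,0,0],1],[[0.1,-0.967,-0.1],[0,0,0],1],[[0.1,-0.967,-0.1],[0,0,0],1],[[0.1,-0.967,-0.1],[0,0,0],1],[[0.1,-0.967,-0.1],[0,0,0],1],[[0.1,-0.967,-0.1],[0,0,0],1],[[0.1,-0.967,-0.1],[0,0,0],1],[[0.1,-0.967,-0.1],[0,0,0],1]]'

```text
clock: 30.48
position: [0.5573, -0.0215, 0.2032]
tool_rot: [-3.128, 0.72, 0.246]
force: [-0.1, -0.1, -1.0]
grip_width: 0.0428
finger_force: 71.3
```

```bash
python3 -c "
from cup import *
held(())if 0 else held(('wrist',))"
```

```text
pos [ 0.5573 -0.0215  0.2032] rot [-3.128  0.72   0.246] q [-0.29  0.91  0.36  1.18 -0.11  1.8  -1.27]
predicted O,M [ 0.5855 -0.0149  0.2667] [ 0.586  -0.0145  0.1767]
wrist 9588 axis at mouth [ 0.5852 -0.015 ] slope dx,dy per m up [ 0.    -0.002] red z range [0.1794 0.2656]
```

>>> play_rows --plan '[[[0.06,-0.97,-0.053],[0,0,0],1],[[0.06,-0.97,-0.053],[0,0,0],1],[[0.06,-0.97,-0.053],[0,0,0],1],[[0.06,-0.97,-0.053],[0,0,0],1],[[0.06,-0.97,-0.053],[0,0,0],1],[[0.06,-0.97,-0.053],[0,0,0],1],[[0.06,-0.97,-0.053],[0,0,0],1],[[0.06,-0.97,-0.053],[0,0,0],1],[[0.06,-0.97,-0.053],[0,0,0],1],[[0.06,-0.97,-0.053],[0,0,0],1],[[0.06,-0.97,-0.053],[0,0,0],1],[[0.06,-0.97,-0.053],[0,0,0],1],[[0,0,0],[0,0,0],1]]'

```text
clock: 32.15
position: [0.5116, 0.2679, 0.206]
tool_rot: [-3.127, 0.72, 0.25]
force: [0.4, 0.1, -1.0]
grip_width: 0.0432
finger_force: 71.3
```

```bash
cat > both.py <<'E'
from cup import *
def post(zmax=.094):
    for c in("scene","side"):
        g=grab_frame(c); P,uv=pts(g,np.ones((400,640),bool)); col=g["pixels"][uv[:,1],uv[:,0]].astype(int)
        m=(np.hypot(P[:,0]-.539,P[:,1]-.273)<.018)&(P[:,2]>.045)&(P[:,2]<zmax)&(col[:,0]>col[:,2]+15); q=P[m]
        if m.sum()>20:
            r=least_squares(lambda p:np.hypot(q[:,0]-p[0],q[:,1]-p[1])-.010,[.539,.273],loss='soft_l1',f_scale=.001); print(c,"post",m.sum(),r.x.round(4))
        m=(np.hypot(P[:,0]-.539,P[:,1]-.272)<.06)&(P[:,2]>.032)&(P[:,2]<.042); print(" plate",m.sum(),cv2.minAreaRect((P[m][:,:2]*1000).astype(np.float32)) if m.sum() else 0)
E
python3 -c "
from both import *
held(); post()"
```

```text
pos [0.5116 0.2679 0.206 ] rot [-3.127  0.72   0.25 ] q [-0.61  0.93  0.29  1.09 -0.32  1.87 -1.66]
predicted O,M [0.5398 0.2745 0.2694] [0.5402 0.275  0.1794]
scene 346 axis at mouth [0.539  0.2741] slope dx,dy per m up [ 0.01  -0.007] red z range [0.1816 0.2708]
side 212 axis at mouth [0.5394 0.2748] slope dx,dy per m up [ 0.027 -0.014] red z range [0.1814 0.2707]
wrist 9533 axis at mouth [0.5402 0.2719] slope dx,dy per m up [ 0.    -0.002] red z range [0.1826 0.2685]
scene post 130 [0.5381 0.2738]
 plate 507 ((538.5969848632812, 273.290283203125), (86.35185241699219, 59.71554946899414), 23.278812408447266)
side post 86 [0.538  0.2758]
 plate 159 ((536.902099609375, 274.2058410644531), (83.67713928222656, 58.230472564697266), 23.321006774902344)
```

>>> play_rows --plan '[[[-0.03,0,0.026],[0,0,0],1],[[0.33,0.005,0.375],[0,0,0],1],[[0.33,0.005,0.375],[0,0,0],1],[[0.33,0.005,0.375],[0,0,0],1],[[0.33,0.005,0.375],[0,0,0],1],[[0.33,0.005,0.375],[0,0,0],1],[[0,0,0],[0,0,0],1]]'

```text
clock: 33.28
position: [0.5111, 0.2651, 0.1428]
tool_rot: [-3.129, 0.721, 0.246]
force: [-0.6, 0.3, 0.1]
grip_width: 0.0432
finger_force: 71.2
```

```bash
python3 -c "
from both import *
held(); post()"
```

```text
pos [0.5111 0.2651 0.1428] rot [-3.129  0.721  0.246] q [-0.61  0.99  0.28  1.13 -0.33  1.77 -1.64]
predicted O,M [0.5393 0.2717 0.2062] [0.5397 0.272  0.1162]
scene 279 axis at mouth [0.5382 0.2706] slope dx,dy per m up [0.014 0.008] red z range [0.1175 0.2078]
side 209 axis at mouth [0.5391 0.2738] slope dx,dy per m up [ 0.014 -0.016] red z range [0.1185 0.2087]
wrist 9441 axis at mouth [0.5394 0.2716] slope dx,dy per m up [ 0.    -0.002] red z range [0.1204 0.2063]
scene post 129 [0.5384 0.2734]
 plate 510 ((538.31103515625, 273.2492980957031), (85.5680160522461, 59.950660705566406), 23.103342056274414)
side post 86 [0.5379 0.2758]
 plate 165 ((537.5227661132812, 273.423828125), (83.28192138671875, 57.66930389404297), 21.22793197631836)
```

>>> play_rows --plan '[[[0,-0.1,0],[0,0,0],1],[[0.33,-0.016,0.375],[0,0,0],1],[[0.33,-0.016,0.375],[0,0,0],1],[[0.33,-0.016,0.375],[0,0,0],1],[[0.33,-0.016,0.375],[0,0,0],1],[[0.33,-0.016,0.375],[0,0,0],1],[[0,0,0],[0,0,0],1]]'

```text
clock: 34.4
position: [0.5099, 0.2701, 0.0804]
tool_rot: [-3.129, 0.721, 0.246]
force: [0.3, -0.4, -1.4]
grip_width: 0.0431
finger_force: 71.2
```

```bash
python3 -c "
from both import *
held(); post(); print(bot.observe()['force'])"
```

```text
pos [0.5099 0.2701 0.0804] rot [-3.129  0.721  0.246] q [-0.61  1.06  0.26  1.15 -0.34  1.68 -1.63]
predicted O,M [0.5382 0.2767 0.1438] [0.5385 0.277  0.0538]
scene 227 axis at mouth [0.5373 0.2758] slope dx,dy per m up [ 0.006 -0.001] red z range [0.0566 0.146 ]
side 178 axis at mouth [0.5382 0.2785] slope dx,dy per m up [ 0.007 -0.002] red z range [0.0586 0.1463]
wrist 9172 axis at mouth [0.5383 0.2766] slope dx,dy per m up [ 0.    -0.003] red z range [0.058  0.1439]
scene post 30 [0.5552 0.2538]
 plate 450 ((538.5568237304688, 272.04986572265625), (86.36114501953125, 57.8827018737793), 23.440616607666016)
side post 91 [0.5403 0.266 ]
 plate 149 ((537.227294921875, 272.57421875), (86.496826171875, 58.61103439331055), 16.216121673583984)
[ 1.16505558 -0.2639681  -0.38299786]
```

>>> play_rows --plan '[[[0,0.1,0],[0,0,0],1],[[0.165,-0.003,0.188],[0,0,0],1],[[0.165,-0.003,0.188],[0,0,0],1],[[0,0,0],[0,0,0],1]]'

```text
clock: 35.15
position: [0.5105, 0.268, 0.0682]
tool_rot: [-3.128, 0.721, 0.246]
force: [-0.2, 0.2, -1.6]
grip_width: 0.043
finger_force: 71.3
```

```bash
python3 -c "
from both import *
held(); post(); print(bot.observe()['force'])"
```

```text
pos [0.5105 0.268  0.0682] rot [-3.128  0.721  0.246] q [-0.61  1.08  0.26  1.15 -0.34  1.67 -1.62]
predicted O,M [0.5388 0.2746 0.1316] [0.5392 0.2749 0.0416]
scene 210 axis at mouth [0.5373 0.2735] slope dx,dy per m up [ 0.021 -0.004] red z range [0.0454 0.1334]
side 149 axis at mouth [0.5379 0.2764] slope dx,dy per m up [ 0.016 -0.01 ] red z range [0.0466 0.1345]
wrist 9219 axis at mouth [0.5387 0.2744] slope dx,dy per m up [-0.    -0.002] red z range [0.0452 0.1311]
 plate 371 ((538.2399291992188, 271.8346252441406), (87.10648345947266, 59.55168914794922), 24.037416458129883)
side post 30 [0.5454 0.2494]
 plate 131 ((537.1597900390625, 273.0370788574219), (84.93231201171875, 55.50572204589844), 19.168886184692383)
[ 0.19477197  0.72894979 -0.97035228]
```

Centred to within about 1 mm, with the mouth at about 0.043. Lowering in small steps until contact.

>>> play_rows --plan '[[[0.053,0,0.06],[0,0,0],1],[[0.053,0,0.06],[0,0,0],1],[[0,0,0],[0,0,0],1]]'

```text
clock: 35.78
position: [0.5109, 0.2681, 0.065]
tool_rot: [-3.128, 0.72, 0.247]
force: [-0.6, 0.1, 1.8]
grip_width: 0.0432
finger_force: 71.5
```

>>> play_rows --plan '[[[0.02,0,0.023],[0,0,0],1],[[0,0,0],[0,0,0],1]]'

```text
clock: 36.02
position: [0.5109, 0.2682, 0.0649]
tool_rot: [-3.128, 0.72, 0.247]
force: [0.4, 0.3, 10.1]
grip_width: 0.0432
finger_force: 72.1
```

>>> play_rows --plan '[[[0,0,0],[0,0,0],-0.6],[[0,0,0],[0,0,0],-0.6],[[0,0,0],[0,0,0],-0.6],[[0,0,-0.5],[0,0,0],-0.6],[[0,0,-1],[0,0,0],-0.6],[[0,0,-1],[0,0,0],-0.6],[[0,0,-1],[0,0,0],-0.6],[[0,0,-1],[0,0,0],-0.6],[[0,0,-1],[0,0,0],-0.6],[[0,0,0],[0,0,0],-0.6],[[0,0,0],[0,0,0],-0.6]]'

```text
clock: 37.4
position: [0.5824, 0.2837, 0.1548]
tool_rot: [-3.125, 0.709, 0.248]
force: [-0.1, 0.3, -0.8]
grip_width: 0.0682
finger_force: 0.0
```

Run:
```python
from both import *
O=np.array([.5385,.274,.127]); M=np.array([.5385,.274,.037])
s=bot.observe(); R=Ro.from_euler('xyz',s["tool_rot"]).as_matrix(); np.savez("grip.npz",O=(O-s["position"])@R,M=(M-s["position"])@R)
held(); post()
o=[]
for c in("scene","side"):
    g=grab_frame(c);K=g["camera_matrix"];X=g["R"]@np.array([.55,.272,.09])+g["t"];u,v=(K@X/X[2])[:2].astype(int)
    o.append(cv2.resize(g["pixels"][v-60:v+60,u-60:u+60,::-1],(396,396),interpolation=cv2.INTER_CUBIC))
cv2.imwrite('pics/end.png',np.hstack(o))
```

```text
pos [0.5824 0.2837 0.1548] rot [-3.125  0.709  0.248] q [-0.46  1.1  -0.01  0.79 -0.16  1.93 -1.8 ]
predicted O,M [0.5385 0.274  0.127 ] [0.5385 0.274  0.037 ]
scene 380 axis at mouth [0.5393 0.2737] slope dx,dy per m up [-0.006  0.009] red z range [0.0439 0.1304]
side 261 axis at mouth [0.5389 0.2771] slope dx,dy per m up [ 0.003 -0.012] red z range [0.0442 0.1301]
wrist 2600 axis at mouth [0.5391 0.2744] slope dx,dy per m up [0.001 0.001] red z range [0.0431 0.1278]
 plate 369 ((537.4781494140625, 272.2997741699219), (87.60948944091797, 60.48757553100586), 24.120492935180664)
side post 45 [0.5446 0.249 ]
 plate 129 ((537.5211181640625, 271.6434631347656), (85.39073944091797, 59.67692565917969), 18.882564544677734)
```

View pics/end.png

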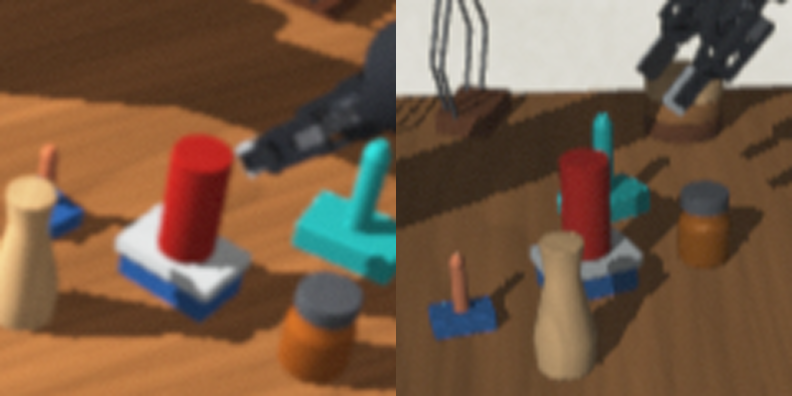

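The cup stands upside down on the plate at (195,200), with the plate flat on the blue block and the gripper clear. The vase and jar are upright.

```bash
python3 -c "
from workcell import bot
print(bot.job_done())"
```

```text
the job is handed in; nothing more can be done
None
```

The job is handed in at about 37 s of the 56 s allowed, though no verdict came back: the plate lies flat on the larger blue block, and the cup stands upside down over the post with its axis upright and within about 2 mm of it. All three cameras showed the fingertips about 31 mm behind the reported TCP, not 14 mm ahead as the text says, so I worked from the camera figure.

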